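# Drive the worn axle pin out of a slanted finishing roller

### The arm

A 6-joint arm with a two-finger parallel gripper is mounted at the origin on the work surface. World frame = base frame: x ahead of the robot, y to its left, z up, the work surface at z = 0. Lengths are in m, angles in rad, forces in N, time in s.
With the tool pointing down it reaches from about 0.325 to 1 m from the base axis. Payload 5.1 kg.
Tool frame: the origin (TCP) lies on the centre line of the jaws, within the pads' length; the fingertips stand 22 mm ahead of it and the grasp point (between the pads) lies 3 mm ahead of it; z points along the fingers, x is the direction in which the jaws open and shut, and the axes are right-handed (so a half turn about z gives the same grasp; the last joint's range is limited). The gripper opens to 85 mm and grips with 20 to 120 N. Pads are 22 mm wide; open, the fingers measure 114 mm over their backs; the gripper's body (76 mm by 85 mm) begins 54 mm behind the grasp point. The pads swing forward as they close: fully open they stand 13 mm farther back than shut.
Start: joints at [1.111, 0.124, 1.65, -0, 1.367, -0.083], TCP at [0.239, 0.604, 0.253] pointing down, gripper open.
Joint ranges: [-2.61, 2.61], [-1.02, 2.33], [0.03, 2.71], [-1.35, 4.49], [0.32, 2.68], [-2.91, 2.91]. Speed limits (rad/s): [2.57, 2.57, 3.14, 3.14, 3.14, 3.14].

### API

Orientations are given as a 3x3 rotation matrix whose columns are the frame's x, y, z axes.
In Python, from bench import get_obs, camera, camera_params, sign_off gives the robot as it stands.
- The arm moves only by the tool play_rows, never from a script. Its argument "moves" is a list of rows, each an object with "delta_pos": the shift along the world's x, y, z in mm, a list of three; "angular": the turn, a rotation vector about the world's x, y, z in rad, a list of three. A call has 1 to 20 rows; each row shifts and turns the commanded pose from where the row before left it; what a row does not reach is not made up. A row lasts 1/8 s, in which the tool goes at most 62.5 mm and 10.7 degrees, less where a joint would pass 70% of its speed; a pose out of reach is approached as far as the arm can. A call is refused whole if a number of a shift passes 62.5 or a number of a turn 0.188, either way. A call with a gripper value outside its range is refused whole. "fingers" is the opening, from 0 (shut) to 1 (fully open), set as the call begins (left out, the last holds). The fingers move at their own pace and stop on an object; "force" is the grip in N (left out, the last holds). Time passes only in rows, so rows that do not move let the fingers close. It gives the time, the measured TCP pose, the force and the opening at its end, in the units of the state.
- get_obs(): the state, without advancing time (a new reading comes with each control period).
- camera(name): name is "scene" or "top" or "wrist"; returns the picture (480x640x3 uint8, red, green, blue); there is no depth.
- camera_params(name): a dict with "fx", "fy", "cx", "cy" (pixels), "R" (3x3) and "t" (3): a world point X has camera coordinates R X + t. Camera axes: x right, y down, z forward; pixel columns grow to the right and rows downward; lengths in m; the calibration is good to about 2 mm. A picture is of the moment at which its call begins: read the wrist's pose just before it. camera_params takes no time and is no camera call; for the wrist camera it gives the pose at the moment of the call.
- sign_off(): hands the job in, once; it reports no verdict.
The state is a dict: "time_s": time; "q": joint angles; "joint_vel": joint speeds; "joint_efforts": joint torques, N m; "tcp_pos": TCP position; "eef_rot": TCP orientation; "force": force on the tool from outside, world axes, zero at the start; "ft_torque": the same for the moment, N m; "grip_width": finger opening in m.
Only numpy, scipy, OpenCV 4.12 (cv2) and the standard library are available. Lean on these libraries where they do the work, as an engineer would, in place of code of your own. Each camera call takes 0.05 s, during which the arm holds its last target.

### The job

The worn axle pin is stuck tight in the bore of the slanted finishing roller. Take the long round drift from the wooden tool stand, push the pin right out with it, down through the bore from the upper end, so that the pin drops into the roller fixture's catch tray; then stand the drift back, shank down, in the stand's empty hole. Leave the other two tools in the stand and the two thread spools beside it where they are.

Things in the scene. Friction and masses are not known exactly. Their poses are not given: they have to be found in the camera images.
- drift_grip (a point): The drift, 198 mm long, 250 g: round steel shank (16 mm diameter, 110 mm long, flat end), round collar (40 mm diameter, 8 mm thick), straight round wooden handle (26 mm diameter, 80 mm long). This point: centre of the handle, 158 mm from the tip, 40 mm above the collar's top. z: from tip to handle. At the start it hangs upright in one hole of the stand, its collar on the stand's top.
- drift_tip (a point): Centre of the flat end of the drift's shank; z as for drift_grip.
- pin_center (a point): Centre of the worn axle pin, a solid steel cylinder of 28 mm diameter, 60 mm long, 280 g; z along it. It starts in the bore, its upper end 27 mm below the upper mouth. Sprung shoes in the bore's last 24 mm grip it: it slides at a push of about 8 to 15 N and stays where left until its upper end has nearly reached the lower mouth (some 55 to 63 mm of travel), then drops out.
- bore_mouth (a point): Centre of the bore's upper mouth, on the upper face of the fixed roller (brown rubber drum, 100 mm diameter). z points up and out along the bore, which leans 35 degrees from vertical: the mouth faces up and roughly towards the robot. y is horizontal. The bore is straight, 30 mm diameter, 90 mm long. The mouth is 174 mm above the bench; the cheeks beside the roller end at 133 mm.
- bore_exit (a point): Centre of the bore's lower mouth, 90 mm down the axis from bore_mouth and 100 mm above the bench; same axes. Free space under it.
- tray_floor (a point): Middle of the floor of the fixture's catch tray, below and beyond the bore's lower mouth. Inside: 193 mm along x by 158 mm along y, walls 50 mm high (40 mm on the roller's side). x points away from the roller, along the lean of the bore; z up. The fixture does not move.
- stand_hole0 (a point): Centre of hole 0 of the fixed wooden tool stand (90 by 260 mm, open front and back), at its top surface, 125 mm above the bench; z up. Three holes of 25 mm diameter in a row along y, 80 mm apart, hole1 in the middle. Which tool hangs in which hole varies; the drift's hole is empty once it is taken.
- stand_hole1 (a point): Centre of hole 1 of the fixed wooden tool stand (90 by 260 mm, open front and back), at its top surface, 125 mm above the bench; z up. Three holes of 25 mm diameter in a row along y, 80 mm apart, hole1 in the middle. Which tool hangs in which hole varies; the drift's hole is empty once it is taken.
- stand_hole2 (a point): Centre of hole 2 of the fixed wooden tool stand (90 by 260 mm, open front and back), at its top surface, 125 mm above the bench; z up. Three holes of 25 mm diameter in a row along y, 80 mm apart, hole1 in the middle. Which tool hangs in which hole varies; the drift's hole is empty once it is taken.
- awl_c (a point): Awl, standing in the stand: pear-shaped wooden handle up to 38 mm wide over a collar, 136 mm long; this point is in its handle, 30 mm above the stand's top, its upper end 56 mm above it. Not to be disturbed.
- iron_c (a point): T-handled iron, standing in the stand: a 55 mm wooden cross bar over a collar, 135 mm long; this point is in its cross bar, 35 mm above the stand's top, its upper end 45 mm above it. Not to be disturbed.
- spool_a_c (a point): Thread spool (blue thread, wooden ends), 56 mm diameter, 70 mm tall, standing on the bench; its centre. Not to be disturbed.
- spool_b_c (a point): Thread spool (dark red thread, wooden ends), 56 mm diameter, 70 mm tall, standing on the bench; its centre. Not to be disturbed.
Not all that is in view belongs to the job. What is shaped like the part that bears drift_grip but blue is not meant.

How it is judged:
By the outcome, as a careful person would: the job done as asked, in the order asked, and still so for the second after the job is handed in, with the robot touching nothing.
It also fails if it takes over 64 s, if anything falls off the work surface, if the arm or the gripper's body presses on something with over 40 N, if the wrist force passes 120 N, or if a joint passes its speed limit or range.

## Working session

There is one attempt and no reset: what is moved stays moved. The work goes in short steps, Python scripts to look and compute and a tool call to move; the robot and the scene stay as the last step left them, time stands still between calls to the robot, and variables do not carry over. Pictures are saved under pics/ and viewed, and the job is handed in when it is done.

Besides the shell and the picture viewer there is one more tool, called by a JSON object that holds its "fn" and its "kwargs". play_rows: Moves the arm, as the interface text tells. Its arguments: {"type":"object","properties":{"moves":{"type":"array","items":{"type":"object","properties":{"delta_pos":{"type":"array","items":{"type":"number"}},"angular":{"type":"array","items":{"type":"number"}}}}},"fingers":{"type":"number"},"force":{"type":"number"}},"required":["moves"]}

```bash
mkdir -p pics; ls
python3 - <<'E'
from bench import *
import cv2
for n in ["scene","top","wrist"]:
    p=camera_params(n); im=camera(n); cv2.imwrite(f"pics/{n}0.png",im[:,:,::-1]); print(n,p)
o=get_obs();print(o['time_s'],o['tcp_pos'],o['eef_rot'],o['grip_width'],o['force'])
E
```

```text
pics
scene {'fx': 558.4437635322041, 'fy': 558.4437635322041, 'cx': 321.7251242674815, 'cy': 241.46689716745706, 'R': array([[-0.61750838,  0.78656374,  0.00093514],
       [ 0.54650486,  0.42989956, -0.71869242],
       [-0.56569942, -0.44328754, -0.6953275 ]]), 't': array([ 0.48243201, -0.16402699,  1.40020229])}
top {'fx': 550.1803234422983, 'fy': 550.1803234422983, 'cx': 305.6617788281377, 'cy': 247.1719611153807, 'R': array([[ 0.01202569, -0.9995866 , -0.02611544],
       [-0.98063786, -0.0066844 , -0.19571588],
       [ 0.1954604 ,  0.02796341, -0.98031285]]), 't': array([-0.14093541,  0.59107668,  1.12620488])}
wrist {'fx': 432.6081130422815, 'fy': 432.6081130422815, 'cx': 315.2676014590846, 'cy': 240.564034821132, 'R': array([[ 0.3691746 ,  0.92935872, -0.0015773 ],
       [ 0.88456978, -0.35086129,  0.30729898],
       [ 0.28503757, -0.11484221, -0.95161171]]), 't': array([-0.65004796, -0.03928505,  0.3806601 ])}
0.15 [0.23897729 0.60400867 0.2523381 ] [[ 3.67938461e-01  9.29849857e-01 -7.29830869e-04]
 [ 9.29848757e-01 -3.67939154e-01 -1.43797358e-03]
 [-1.60563288e-03 -1.49546539e-04 -9.99998700e-01]] 0.08537659030739142 [-0.2445941  -0.66899289  0.5998584 ]
```

View pics/scene0.png

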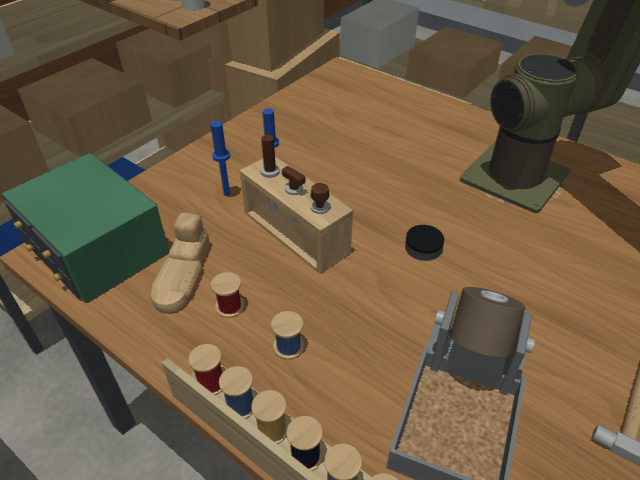

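View pics/top0.png

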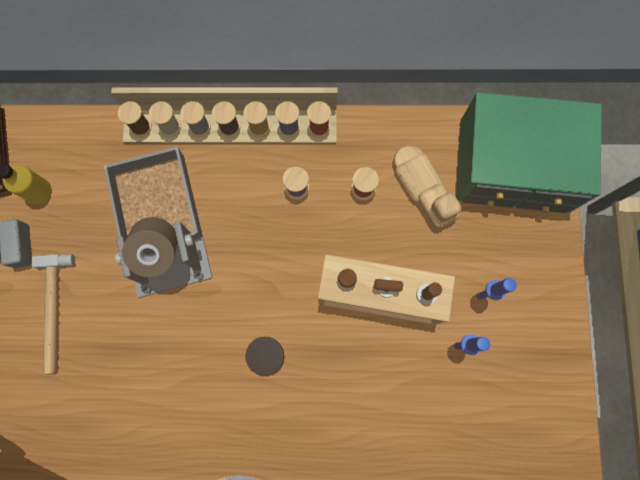

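View pics/wrist0.png

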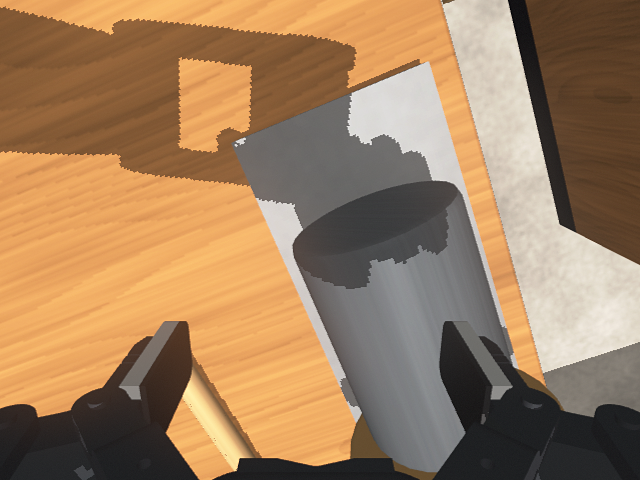

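The scene view has three tall handles. One is dark brown at scene (268,153) / top (430,292), standing in the stand. The other two are blue, at scene (219,140) and (269,122), and stand on the bench. The brown one fits, since it has a straight handle and is in the stand. I'll check it in enlarged crops.

Run:
```python
import cv2
s=cv2.imread("pics/scene0.png");t=cv2.imread("pics/top0.png")
def crop(im,x,y,w,h,k,n):
    cv2.imwrite(n,cv2.resize(im[y:y+h,x:x+w],None,fx=k,fy=k,interpolation=cv2.INTER_CUBIC))
crop(s,230,90,133,100,6,"pics/c1.png") if 0 else crop(s,230,120,133,160,5 if 0 else 3.7,"pics/c1.png")
crop(t,310,240,150,100,5,"pics/c2.png")
crop(t,100,140,120,160,3.7,"pics/c3.png")
crop(s,400,270,150,120,5,"pics/c4.png")
```

```text
(no output)
```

View pics/c1.png

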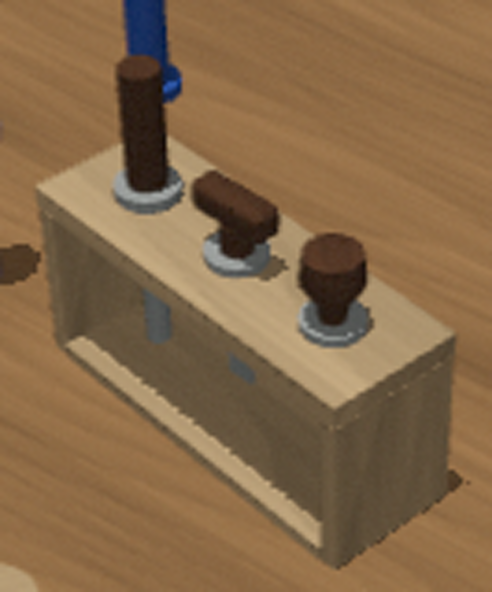

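View pics/c2.png

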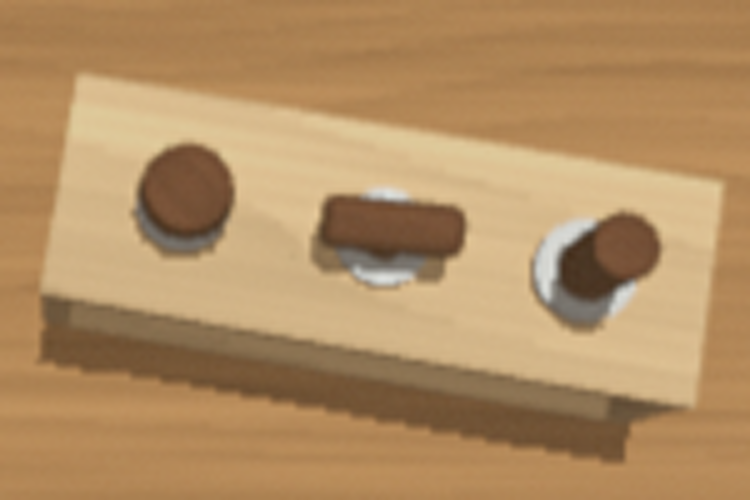

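View pics/c3.png

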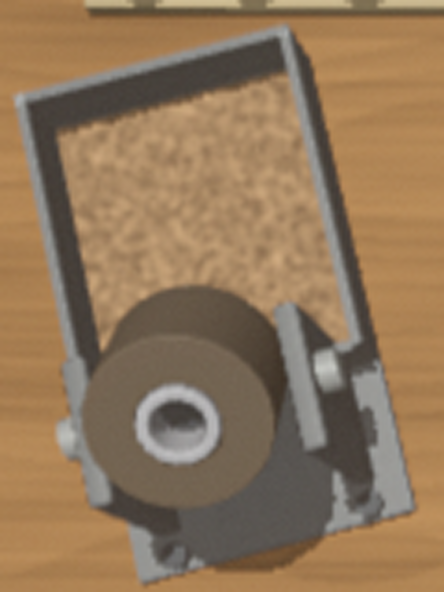

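View pics/c4.png

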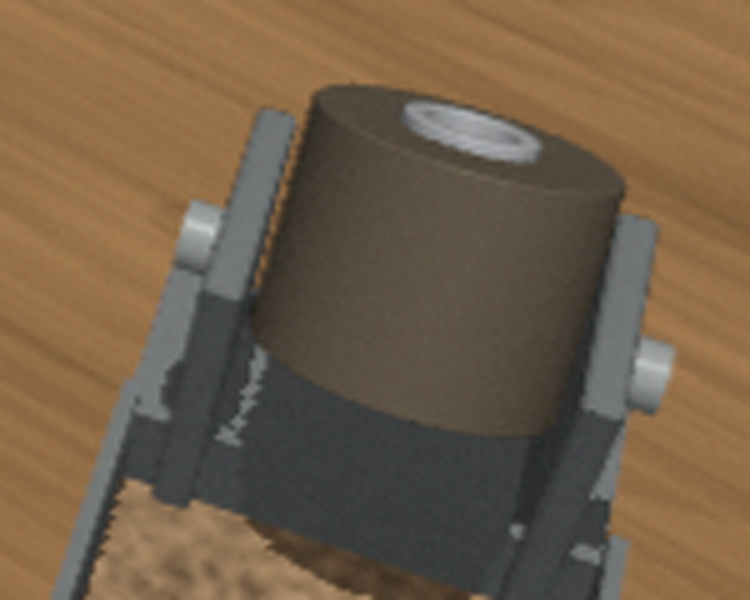

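The brown tool is the drift: it has a straight handle, a wide collar, and its shank shows below the stand's top. The blue ones are decoys. Next I'll triangulate.

```bash
cat > h.py <<'E'
import numpy as np
from bench import *
import cv2
def ray(p,u,v):
    R,t=np.array(p['R']),np.array(p['t']); d=R.T@np.array([(u-p['cx'])/p['fx'],(v-p['cy'])/p['fy'],1]); return -R.T@t,d
def atz(p,u,v,z):
    c,d=ray(p,u,v); return c+d*(z-c[2])/d[2]
def tri(obs):
    A=np.zeros((3,3));b=np.zeros(3);L=[]
    for p,u,v in obs:
        c,d=ray(p,u,v);d=d/np.linalg.norm(d);P=np.eye(3)-np.outer(d,d);A+=P;b+=P@c;L.append((c,P))
    X=np.linalg.solve(A,b);return X,[1e3*np.linalg.norm(P@(X-c)) for c,P in L]
def proj(p,X):
    x=np.array(p['R'])@X+np.array(p['t']); return np.array([p['cx']+p['fx']*x[0]/x[2],p['cy']+p['fy']*x[1]/x[2]])
E
python3 - <<'E'
from h import *
np.set_printoptions(precision=4,suppress=True)
T=camera_params('top');S=camera_params('scene')
tc=[atz(T,*c,.125) for c in [(325.6,255),(454.6,276.6),(448.6,321.6),(318,299)]]
sc=[atz(S,*c,.125) for c in [(240.3,170.8),(320.5,230.8),(352.4,211.4),(278,158)]]
for n,c in(('top',tc),('scene',sc)):
    c=np.array(c);print(n,c[:,:2].tolist(),c.mean(0),[np.linalg.norm(c[i]-c[i-1]) for i in range(4)])
print('handletop',tri([(T,435.4,289.6),(S,267.8,138.4)]),atz(T,435.4,289.6,.213),atz(S,267.8,138.4,.213))
print('collar',tri([(T,426.6,294.4),(S,270,170.5)]),atz(T,426.6,294.4,.131),atz(S,270,170.5,.131))
print('mouth',tri([(T,148.1,254.9),(S,494.6,296)]),atz(T,148.1,254.9,.174),atz(S,494.6,296,.174))
r=[atz(T,*c,.05) for c in [(104.9,167),(177.8,147.6),(196,233)]]
print('tray rim',r); e=r[1]-r[2]; print('xdir deg',np.degrees(np.arctan2(e[1],e[0])), 'ydir',np.degrees(np.arctan2(*(r[0]-r[1])[[1,0]])),np.linalg.norm(r[0]-r[1]))
E
```

```text
top [[0.5629242124805859, -0.17768336190276282], [0.5211209340375271, -0.43410063492174467], [0.4321614484224567, -0.41883364564585146], [0.4740344087027786, -0.16305025161247963]] [ 0.4976 -0.2984  0.125 ] [np.float64(0.09008620944642237), np.float64(0.25980248649903065), np.float64(0.09026001906961999), np.float64(0.25918813527217743)]
scene [[0.5214963452437771, -0.4280094613030159], [0.5638221101357799, -0.1738377393953976], [0.4800069094130097, -0.15897914611910957], [0.43565453464914494, -0.3951026322889652]] [ 0.5002 -0.289   0.125 ] [np.float64(0.09193299648072323), np.float64(0.2576717574573837), np.float64(0.08512206333465139), np.float64(0.24025285402716928)]
handletop (array([ 0.4837, -0.3765,  0.2095]), [np.float64(1.3924179922172226), np.float64(1.3924179922172835)]) [ 0.4841 -0.377   0.213 ] [ 0.487  -0.3714  0.213 ]
collar (array([ 0.4842, -0.3763,  0.1281]), [np.float64(0.9386875668435815), np.float64(0.9386875668435635)]) [ 0.4845 -0.3765  0.131 ] [ 0.4867 -0.3726  0.131 ]
mouth (array([0.5516, 0.1694, 0.1711]), [np.float64(1.4525294450081858), np.float64(1.4525294450081314)]) [0.5516 0.1671 0.174 ] [0.5533 0.1712 0.174 ]
tray rim [array([0.7745, 0.3188, 0.05  ]), array([0.8209, 0.1563, 0.05  ]), array([0.6236, 0.1049, 0.05  ])]
xdir deg 14.616770108193124 ydir 105.95650584210752 0.16893252689294508
```

{"fn": "play_rows", "kwargs": {"moves": [{"delta_pos": [24,-35,10],"angular": [0,0,-0.068]},{"delta_pos": [24,-35,10],"angular": [0,0,-0.068]},{"delta_pos": [24,-35,10],"angular": [0,0,-0.068]},{"delta_pos": [24,-35,10],"angular": [0,0,-0.068]},{"delta_pos": [24,-35,10],"angular": [0,0,-0.068]},{"delta_pos": [24,-35,10],"angular": [0,0,-0.068]},{"delta_pos": [24,-35,10],"angular": [0,0,-0.068]},{"delta_pos": [24,-35,10],"angular": [0,0,-0.068]},{"delta_pos": [24,-35,10],"angular": [0,0,-0.068]},{"delta_pos": [24,-35,10],"angular": [0,0,-0.068]},{"delta_pos": [-1,-58,-2],"angular": [0,0,-0.068]},{"delta_pos": [-1,-58,-2],"angular": [0,0,-0.068]},{"delta_pos": [-1,-58,-2],"angular": [0,0,-0.068]},{"delta_pos": [-1,-58,-2],"angular": [0,0,-0.068]},{"delta_pos": [-1,-58,-2],"angular": [0,0,-0.068]},{"delta_pos": [-1,-58,-2],"angular": [0,0,-0.068]},{"delta_pos": [-1,-58,-2],"angular": [0,0,-0.068]},{"delta_pos": [-1,-58,-2],"angular": [0,0,-0.068]},{"delta_pos": [-1,-58,-2],"angular": [0,0,-0.068]},{"delta_pos": [-1,-58,-2],"angular": [0,0,-0.068]}]}}

```text
time_s: 2.65
tcp_pos: [0.4687, -0.3275, 0.333]
eef_rot: [[0.986, -0.168, 0.0], [-0.168, -0.986, 0.0], [-0.0, -0.0, -1.0]]
force: [-0.0, -0.2, 1.2]
grip_width: 0.0856
```

Run:
```python
from h import *
np.set_printoptions(precision=4,suppress=True)
o=get_obs();p=camera_params('wrist');im=camera('wrist');cv2.imwrite('pics/w1.png',im[:,:,::-1])
print(o['q'],o['tcp_pos'],'cam',-p['R'].T@p['t'])
np.savez('w1.npz',**p)
for X in [[.4845,-.377,.213],[.4845,-.377,.133]]: print(proj(p,np.array(X)))
```

```text
[-0.7038 -0.0864  1.7309  0.0002  1.4973 -0.5353] [ 0.4687 -0.3275  0.333 ] cam [ 0.4826 -0.2488  0.4541]
[353.5611 314.5035]
[345.1571 267.2585]
```

View pics/w1.png

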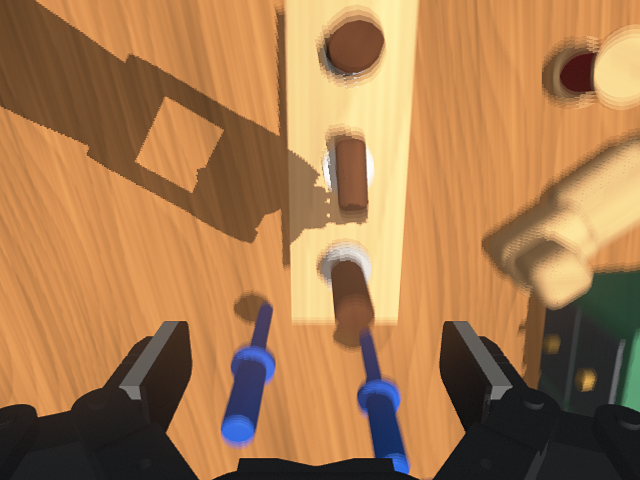

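The wrist view is motion-blurred. It shows the brown handle top at about (353,305), against a predicted (353.6,314.5). The blue decoys lie outside the jaw lane. I'll move over the drift and look again while holding still.

{"fn": "play_rows", "kwargs": {"moves": [{"delta_pos": [8,-16,-20],"angular": [0,0,0.004]},{"delta_pos": [8,-16,-20],"angular": [0,0,0.004]},{"delta_pos": [0,-17,-20],"angular": [0,0,0]},{"delta_pos": [0,0,0],"angular": [0,0,0]},{"delta_pos": [0,0,0],"angular": [0,0,0]}]}}

```text
time_s: 3.32
tcp_pos: [0.4852, -0.3745, 0.2739]
eef_rot: [[0.988, -0.157, 0.0], [-0.157, -0.988, -0.0], [0.0, 0.0, -1.0]]
force: [-0.0, 0.5, -0.4]
grip_width: 0.0855
```

Run:
```python
from h import *
np.set_printoptions(precision=4,suppress=True)
o=get_obs();p=camera_params('wrist');im=camera('wrist');cv2.imwrite('pics/w2.png',im[:,:,::-1])
cv2.imwrite('pics/w2c.png',cv2.resize(im[260:480,240:480,::-1],None,fx=2.7,fy=2.7,interpolation=cv2.INTER_CUBIC))
print(o['q'],o['tcp_pos'],o['eef_rot'][:,0])
for X in [[.4845,-.377,.213],[.4845,-.377,.133],[.4976,-.2984,.125]]: print(proj(p,np.array(X)))
```

```text
[-0.745   0.0309  1.7141  0.0002  1.3963 -0.5869] [ 0.4852 -0.3745  0.2739] [ 0.9875 -0.1574  0.0004]
[314.0425 289.6927]
[314.4045 237.307 ]
[315.1216 105.7153]
```

View pics/w2.png

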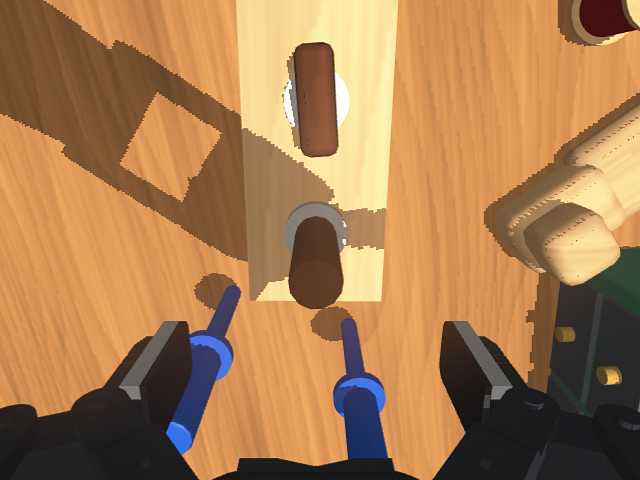

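The handle top is at (316,284) and the collar at (316,232). That puts the drift at about (0.486,-0.375), already under the TCP. I'll descend and grip.

{"fn": "play_rows", "kwargs": {"moves": [{"delta_pos": [1,0,-23],"angular": [0,0,0]},{"delta_pos": [0,0,-23],"angular": [0,0,0]},{"delta_pos": [0,0,-23],"angular": [0,0,0]},{"delta_pos": [0,0,-23],"angular": [0,0,0]},{"delta_pos": [0,0,0],"angular": [0,0,0]}]}}

```text
time_s: 4.0
tcp_pos: [0.4856, -0.3735, 0.1803]
eef_rot: [[0.988, -0.157, -0.002], [-0.157, -0.988, 0.002], [-0.002, -0.002, -1.0]]
force: [-0.3, 0.3, 0.1]
grip_width: 0.0857
```

{"fn": "play_rows", "kwargs": {"moves": [{"delta_pos": [0,0,0]},{"delta_pos": [0,0,0]},{"delta_pos": [0,0,0]},{"delta_pos": [0,0,0]},{"delta_pos": [0,0,0]},{"delta_pos": [0,0,0]}], "fingers": 0, "force": 100}}

```text
schema error: expected keys delta_pos, angular
```

Run:
```python
from h import *
o=get_obs();im=camera('scene');cv2.imwrite('pics/s2.png',im[:,:,::-1])
print(o['q'],o['tcp_pos'],o['force'],o['grip_width'])
```

```text
[-7.43304711e-01  9.97124234e-02  1.80243581e+00  7.31840758e-05
  1.24206430e+00 -5.85869952e-01] [ 0.48562905 -0.37354804  0.18030541] [-0.31917457  0.33215437  0.07948649] 0.08568982858827452
```

View pics/s2.png

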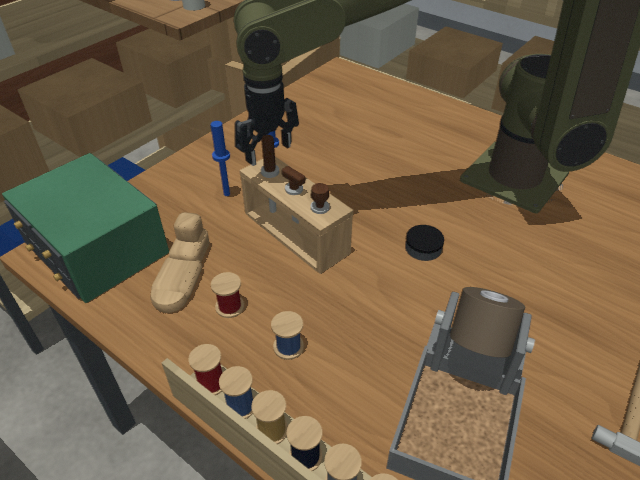

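The open fingers straddle the brown handle. The close call was refused for a missing key, so I'll repeat it.

{"fn": "play_rows", "kwargs": {"moves": [{"delta_pos": [0,-1,0],"angular": [0,0,0]},{"delta_pos": [0,0,0],"angular": [0,0,0]},{"delta_pos": [0,0,0],"angular": [0,0,0]},{"delta_pos": [0,0,0],"angular": [0,0,0]},{"delta_pos": [0,0,0],"angular": [0,0,0]},{"delta_pos": [0,0,0],"angular": [0,0,0]}], "fingers": 0, "force": 100}}

```text
time_s: 4.8
tcp_pos: [0.486, -0.3758, 0.1822]
eef_rot: [[0.988, -0.157, -0.0], [-0.157, -0.988, -0.0], [-0.0, 0.0, -1.0]]
force: [-4.2, 0.1, 5.6]
grip_width: 0.0242
```

{"fn": "play_rows", "kwargs": {"moves": [{"delta_pos": [0,0,15],"angular": [0,0,0]},{"delta_pos": [0,0,35],"angular": [0,0,0]},{"delta_pos": [0,0,35],"angular": [0,0,0]},{"delta_pos": [0,0,35],"angular": [0,0,0]},{"delta_pos": [0,0,35],"angular": [0,0,0]},{"delta_pos": [0,0,35],"angular": [0,0,0]},{"delta_pos": [0,0,5],"angular": [0,0,0]}]}}

```text
time_s: 5.68
tcp_pos: [0.487, -0.3761, 0.3799]
eef_rot: [[0.988, -0.157, 0.005], [-0.157, -0.988, -0.004], [0.005, 0.003, -1.0]]
force: [-0.0, -0.1, -1.8]
grip_width: 0.0243
```

Run:
```python
from h import *
o=get_obs();p=camera_params('wrist');w=camera('wrist');s=camera('scene')
print(o['q'],o['tcp_pos'],o['force'],o['grip_width'],proj(p,o['tcp_pos']-np.array([0,0,.167])))
cv2.imwrite('pics/w3.png',w[:,:,::-1]);cv2.imwrite('pics/s3.png',s[60:260,180:430,::-1])
```

```text
[-7.45018719e-01 -3.70140307e-03  1.57415502e+00  3.03063488e-04
  1.56498817e+00 -5.87173651e-01] [ 0.48699264 -0.37614812  0.37991182] [-0.04867275 -0.08536907 -1.84137455] 0.024284535823485363 [313.69272794 221.61064453]
```

View pics/w3.png

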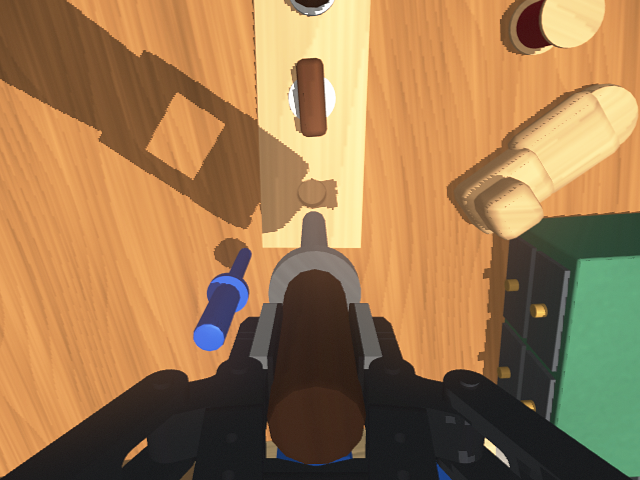

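View pics/s3.png

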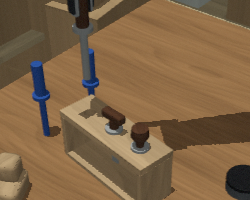

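The drift is held straight, with its tip at about (314,217) in the wrist view. The hole is empty and the neighbouring tools have not moved. Next I'll transfer to the roller and tilt.

{"fn": "play_rows", "kwargs": {"moves": [{"delta_pos": [-4,43,-2],"angular": [0.0134,-0.0491,0]},{"delta_pos": [-4,43,-2],"angular": [0.0134,-0.0491,0]},{"delta_pos": [-4,43,-2],"angular": [0.0134,-0.0491,0]},{"delta_pos": [-4,43,-2],"angular": [0.0134,-0.0491,0]},{"delta_pos": [-4,43,-2],"angular": [0.0134,-0.0491,0]},{"delta_pos": [-4,43,-2],"angular": [0.0134,-0.0491,0]},{"delta_pos": [-4,43,-2],"angular": [0.0134,-0.0491,0]},{"delta_pos": [-4,43,-2],"angular": [0.0134,-0.0491,0]},{"delta_pos": [-4,43,-2],"angular": [0.0134,-0.0491,0]},{"delta_pos": [-4,43,-2],"angular": [0.0134,-0.0491,0]},{"delta_pos": [-4,43,-2],"angular": [0.0134,-0.0491,0]},{"delta_pos": [-4,41,-2],"angular": [0.0134,-0.0491,0]},{"delta_pos": [0,0,0],"angular": [0,0,0]},{"delta_pos": [0,0,0],"angular": [0,0,0]},{"delta_pos": [0,0,0],"angular": [0,0,0]}]}}

```text
time_s: 7.65
tcp_pos: [0.4384, 0.1373, 0.3515]
eef_rot: [[0.829, -0.088, 0.552], [-0.202, -0.968, 0.149], [0.521, -0.236, -0.82]]
force: [-0.9, 0.2, -3.1]
grip_width: 0.0241
```

Run:
```python
from h import *
np.set_printoptions(precision=4,suppress=True)
o=get_obs();p=camera_params('wrist');w=camera('wrist');s=camera('scene');t=camera('top')
tip=o['tcp_pos']+.167*o['eef_rot'][:,2]
print(o['q'],o['tcp_pos'],o['eef_rot'][:,2],o['force'],o['grip_width'],'tip',tip)
for n in('wrist','top','scene'): print(n,[proj(camera_params(n),X) for X in (tip,np.array([.552,.169,.174]))])
cv2.imwrite('pics/w4.png',w[:,:,::-1]);cv2.imwrite('pics/s4.png',cv2.resize(s[170:370,360:600,::-1],None,fx=3,fy=3,interpolation=2));cv2.imwrite('pics/t4.png',cv2.resize(t[170:330,80:280,::-1],None,fx=3.7,fy=3.7,interpolation=2))
```

```text
[ 0.1503 -0.7387  2.2376  0.0757  1.0379  0.2923] [0.4384 0.1373 0.3515] [ 0.5522  0.1495 -0.8202] [-0.9477  0.172  -3.1178] 0.024145216619146894 tip [0.5306 0.1623 0.2145]
wrist [array([313.6561, 222.524 ]), array([307.7825, 208.3728])]
top [array([143.2303, 262.0168]), array([147.1504, 254.6813])]
scene [array([501.28  , 267.8791]), array([493.6713, 294.8327])]
```

View pics/w4.png

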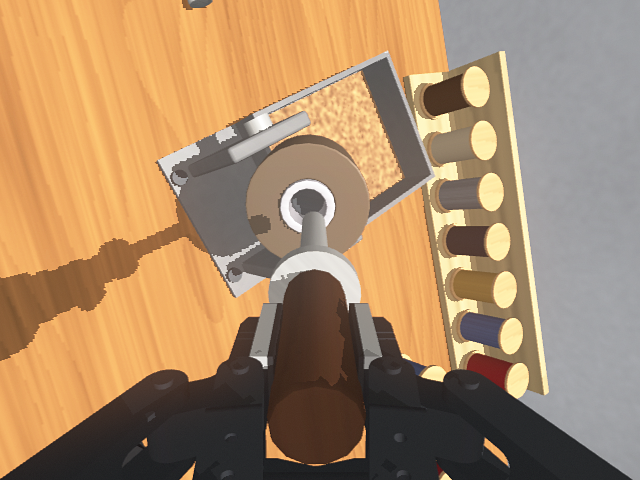

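View pics/s4.png

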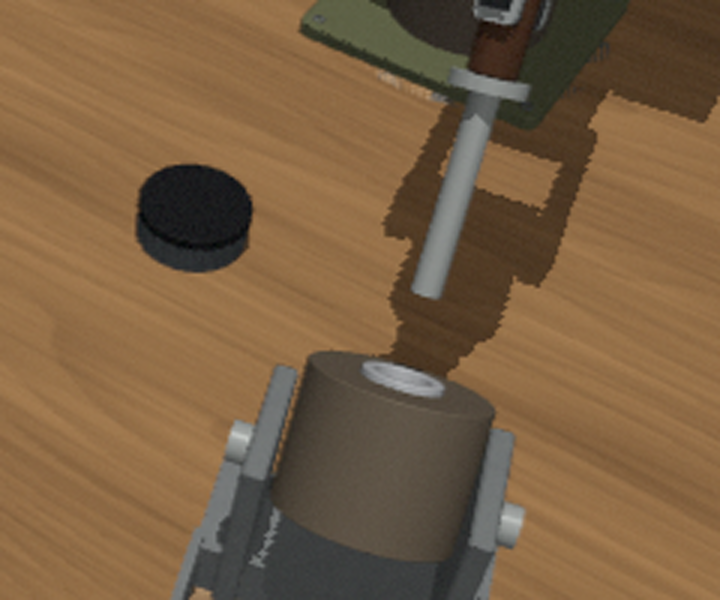

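View pics/t4.png

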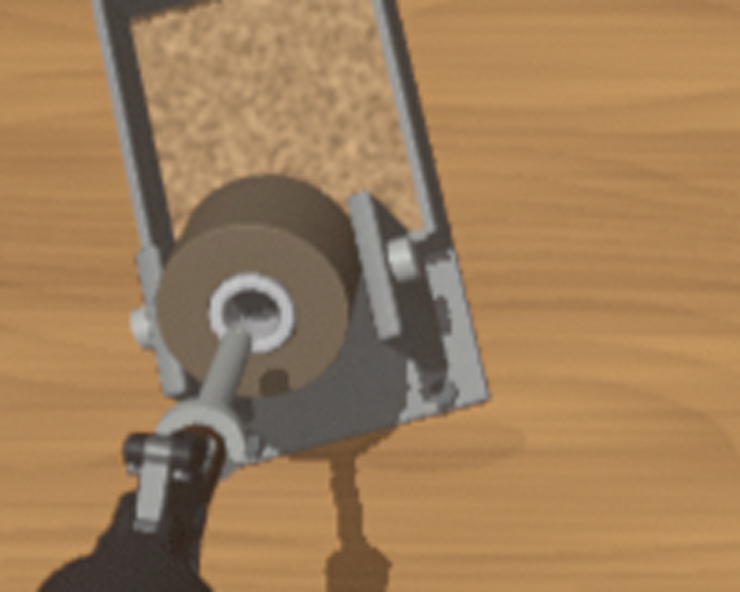

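The wrist view shows the ring's centre at (307,206), within about 1.5 mm of the prediction. The tip is about 46 mm above the mouth and 5 mm off the axis in the lean plane. I'll correct that and go to 10 mm above the mouth.

{"fn": "play_rows", "kwargs": {"moves": [{"delta_pos": [4,1.3,-8],"angular": [0,0,0]},{"delta_pos": [4,1.3,-8],"angular": [0,0,0]},{"delta_pos": [4,1.3,-8],"angular": [0,0,0]},{"delta_pos": [4,1.3,-8],"angular": [0,0,0]},{"delta_pos": [0,0,0],"angular": [0,0,0]},{"delta_pos": [0,0,0],"angular": [0,0,0]}]}}

```text
time_s: 8.55
tcp_pos: [0.4543, 0.1437, 0.3205]
eef_rot: [[0.828, -0.085, 0.553], [-0.201, -0.968, 0.151], [0.523, -0.236, -0.819]]
force: [-0.8, -0.1, -2.7]
grip_width: 0.0241
```

Run:
```python
from h import *
np.set_printoptions(precision=4,suppress=True)
o=get_obs();p=camera_params('wrist');w=camera('wrist');s=camera('scene')
tip=o['tcp_pos']+.167*o['eef_rot'][:,2]
print(o['q'],o['tcp_pos'],o['eef_rot'][:,2],o['force'],'tip',tip)
a=cv2.resize(w[130:300,200:420,::-1],None,fx=2.4,fy=2.4,interpolation=2);b=cv2.resize(s[240:360,430:570,::-1],None,fx=3.4,fy=3.4,interpolation=2)
cv2.imwrite('pics/w5.png',a);cv2.imwrite('pics/s5.png',b)
```

```text
[ 0.1612 -0.6846  2.2604  0.0738  0.9586  0.2955] [0.4543 0.1437 0.3205] [ 0.5535  0.1512 -0.819 ] [-0.7773 -0.1496 -2.7389] tip [0.5467 0.1689 0.1838]
```

View pics/w5.png

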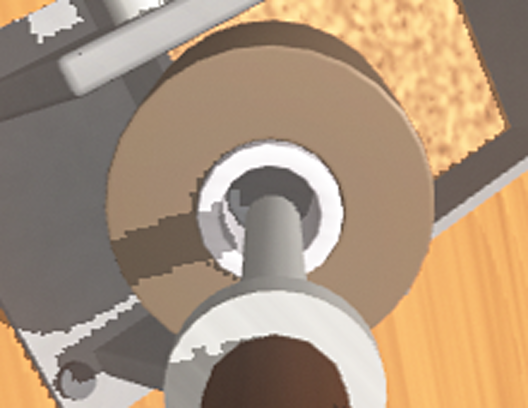

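View pics/s5.png

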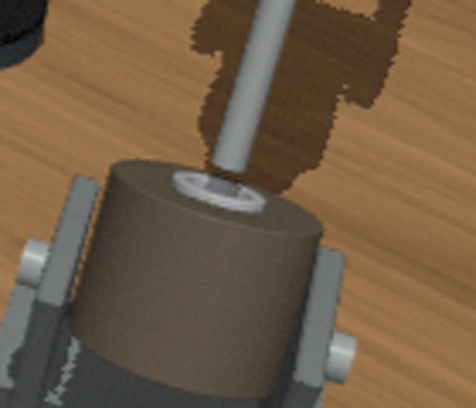

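The tip is in line with the bore in both views. I'll insert to just above the pin.

{"fn": "play_rows", "kwargs": {"moves": [{"delta_pos": [5.5,1.5,-8.2],"angular": [0,0,0]},{"delta_pos": [5.5,1.5,-8.2],"angular": [0,0,0]},{"delta_pos": [5.5,1.5,-8.2],"angular": [0,0,0]},{"delta_pos": [0,0,0],"angular": [0,0,0]}]}}

```text
time_s: 9.15
tcp_pos: [0.4705, 0.1481, 0.2938]
eef_rot: [[0.83, -0.086, 0.551], [-0.2, -0.968, 0.151], [0.52, -0.235, -0.821]]
force: [-0.2, -0.5, -3.1]
grip_width: 0.024
```

{"fn": "play_rows", "kwargs": {"moves": [{"delta_pos": [5.5,1.5,-8.2],"angular": [0,0,0]},{"delta_pos": [5.5,1.5,-8.2],"angular": [0,0,0]},{"delta_pos": [5.5,1.5,-8.2],"angular": [0,0,0]}]}}

```text
time_s: 9.52
tcp_pos: [0.4881, 0.153, 0.275]
eef_rot: [[0.827, -0.084, 0.556], [-0.201, -0.968, 0.152], [0.526, -0.237, -0.817]]
force: [-13.7, -2.8, 11.5]
grip_width: 0.0243
```

The pin is sliding at about 20 N axial. I'll continue.

{"fn": "play_rows", "kwargs": {"moves": [{"delta_pos": [5.5,1.5,-8.2],"angular": [0,0,0]},{"delta_pos": [5.5,1.5,-8.2],"angular": [0,0,0]},{"delta_pos": [4,1.1,-6],"angular": [0,0,0]},{"delta_pos": [0,0,0],"angular": [0,0,0]}]}}

```text
time_s: 10.02
tcp_pos: [0.5034, 0.157, 0.2509]
eef_rot: [[0.827, -0.085, 0.556], [-0.201, -0.968, 0.152], [0.526, -0.237, -0.817]]
force: [-3.2, -0.9, 2.9]
grip_width: 0.0244
```

Run:
```python
from h import *
np.set_printoptions(precision=4,suppress=True)
o=get_obs();s=camera('scene');p=camera_params('wrist');w=camera('wrist')
d=o['eef_rot'][:,2];M=np.array([.552,.169,.174])
print(o['tcp_pos'],d,o['force'],'depth',.167-(M-o['tcp_pos'])@d)
cv2.imwrite('pics/w6.png',w[:,:,::-1]);cv2.imwrite('pics/s6.png',cv2.resize(s[170:370,360:600,::-1],None,fx=3,fy=3,interpolation=2))
```

```text
[0.5034 0.157  0.2509] [ 0.5565  0.1517 -0.8169] [-3.1649 -0.9449  2.851 ] depth 0.07527723524146157
```

View pics/s6.png

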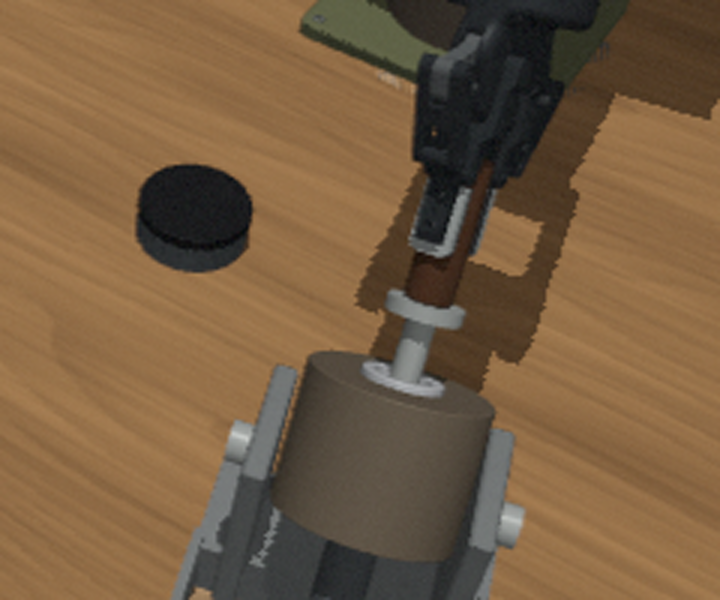

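View pics/w6.png

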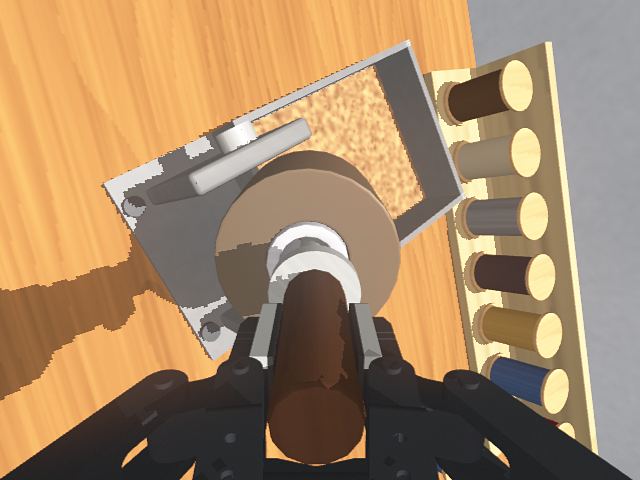

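The depth is 75 mm, so the pin has travelled about 48 mm, and the collar sits roughly 35 mm above the mouth. I'll keep pushing.

{"fn": "play_rows", "kwargs": {"moves": [{"delta_pos": [4.4,1.2,-6.6],"angular": [0,0,0]},{"delta_pos": [4.4,1.2,-6.6],"angular": [0,0,0]},{"delta_pos": [3.3,0.9,-4.9],"angular": [0,0,0]},{"delta_pos": [0,0,0],"angular": [0,0,0]},{"delta_pos": [0,0,0],"angular": [0,0,0]}]}}

```text
time_s: 10.75
tcp_pos: [0.5141, 0.1599, 0.23]
eef_rot: [[0.829, -0.086, 0.552], [-0.201, -0.968, 0.151], [0.522, -0.236, -0.82]]
force: [0.4, -0.6, -1.7]
grip_width: 0.0241
```

Run:
```python
from h import *
np.set_printoptions(precision=4,suppress=True)
o=get_obs();s=camera('scene');t=camera('top')
d=o['eef_rot'][:,2];M=np.array([.552,.169,.174])
print(o['tcp_pos'],d,o['force'],'depth',.167-(M-o['tcp_pos'])@d)
cv2.imwrite('pics/s7.png',cv2.resize(s[270:470,360:600,::-1],None,fx=3,fy=3,interpolation=2));cv2.imwrite('pics/t7.png',cv2.resize(t[130:300,80:280,::-1],None,fx=3.5,fy=3.5,interpolation=2))
```

```text
[0.5141 0.1599 0.23  ] [ 0.5524  0.1508 -0.8198] [ 0.4415 -0.6328 -1.6637] depth 0.0988116378136694
```

View pics/s7.png

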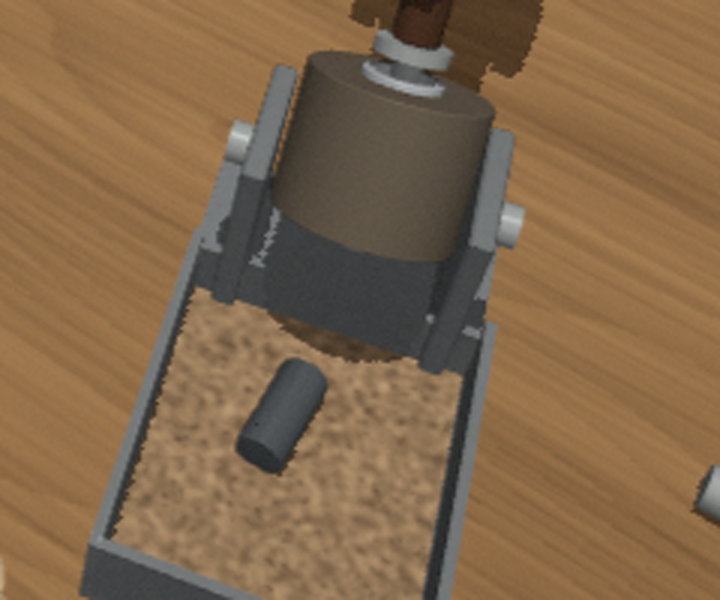

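View pics/t7.png

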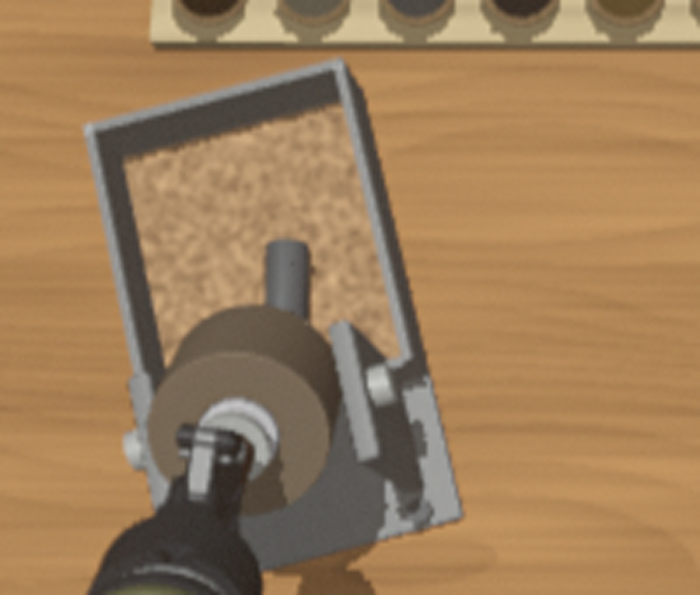

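The pin lies in the tray. I'll withdraw along the bore.

{"fn": "play_rows", "kwargs": {"moves": [{"delta_pos": [-7.7,-2.1,11.4],"angular": [0,0,0]},{"delta_pos": [-7.7,-2.1,11.4],"angular": [0,0,0]},{"delta_pos": [-7.7,-2.1,11.4],"angular": [0,0,0]},{"delta_pos": [-7.7,-2.1,11.4],"angular": [0,0,0]},{"delta_pos": [-7.7,-2.1,11.4],"angular": [0,0,0]},{"delta_pos": [-7.7,-2.1,11.4],"angular": [0,0,0]},{"delta_pos": [-7.7,-2.1,11.4],"angular": [0,0,0]},{"delta_pos": [-7.7,-2.1,11.4],"angular": [0,0,0]},{"delta_pos": [-7.7,-2.1,11.4],"angular": [0,0,0]},{"delta_pos": [-7.7,-2.1,11.4],"angular": [0,0,0]},{"delta_pos": [-4,-1,20],"angular": [0,0,0]}]}}

```text
time_s: 12.22
tcp_pos: [0.4325, 0.1378, 0.3645]
eef_rot: [[0.829, -0.086, 0.552], [-0.201, -0.968, 0.151], [0.521, -0.236, -0.82]]
force: [-0.2, 0.6, -2.4]
grip_width: 0.0239
```

{"fn": "play_rows", "kwargs": {"moves": [{"delta_pos": [4.5,-43,4],"angular": [-0.0134,0.0491,0]},{"delta_pos": [4.5,-43,4],"angular": [-0.0134,0.0491,0]},{"delta_pos": [4.5,-43,4],"angular": [-0.0134,0.0491,0]},{"delta_pos": [4.5,-43,0],"angular": [-0.0134,0.0491,0]},{"delta_pos": [4.5,-43,0],"angular": [-0.0134,0.0491,0]},{"delta_pos": [4.5,-43,0],"angular": [-0.0134,0.0491,0]},{"delta_pos": [4.5,-43,0],"angular": [-0.0134,0.0491,0]},{"delta_pos": [4.5,-43,0],"angular": [-0.0134,0.0491,0]},{"delta_pos": [4.5,-43,0],"angular": [-0.0134,0.0491,0]},{"delta_pos": [4.5,-43,0],"angular": [-0.0134,0.0491,0]},{"delta_pos": [4.5,-43,0],"angular": [-0.0134,0.0491,0]},{"delta_pos": [4.5,-40,0],"angular": [-0.0134,0.0491,0]},{"delta_pos": [0,0,0],"angular": [0,0,0]},{"delta_pos": [0,0,0],"angular": [0,0,0]},{"delta_pos": [0,0,0],"angular": [0,0,0]}]}}

```text
time_s: 14.1
tcp_pos: [0.4873, -0.3742, 0.3773]
eef_rot: [[0.988, -0.157, 0.001], [-0.157, -0.988, -0.0], [0.001, 0.0, -1.0]]
force: [0.6, -0.0, -2.7]
grip_width: 0.0242
```

```bash
cat > look.py <<'E'
from h import *
import sys
np.set_printoptions(precision=4,suppress=True)
n=sys.argv[1]
o=get_obs();p=camera_params('wrist');w=camera('wrist');s=camera('scene')
tip=o['tcp_pos']+.167*o['eef_rot'][:,2]
H=np.array([.486,-.3755,.125])
print(o['time_s'],o['tcp_pos'],o['eef_rot'].tolist(),o['force'],'tip',tip,'w',proj(p,tip),proj(p,H),'s',proj(camera_params('scene'),tip),proj(camera_params('scene'),H))
cv2.imwrite(f'pics/w{n}.png',w[:,:,::-1]);cv2.imwrite(f'pics/wc{n}.png',cv2.resize(w[130:330,230:400,::-1],None,fx=3,fy=3,interpolation=2))
cv2.imwrite(f'pics/s{n}.png',cv2.resize(s[80:270,210:400,::-1],None,fx=3.1,fy=3.1,interpolation=2))
E
python3 look.py 8
```

```text
14.1 [ 0.4873 -0.3742  0.3773] [[0.9876596151089954, -0.15661242582015875, 0.0010162487275715937], [-0.1566120459495859, -0.9876600985206964, -0.00044368183770417114], [0.0010731944072900892, 0.0002790498406391027, -0.9999993851922864]] [ 0.6397 -0.0325 -2.7316] tip [ 0.4874 -0.3743  0.2103] w [314.9949 222.3471] [313.6149 197.9262] s [266.6858 139.1376] [269.3878 172.0841]
```

View pics/wc8.png

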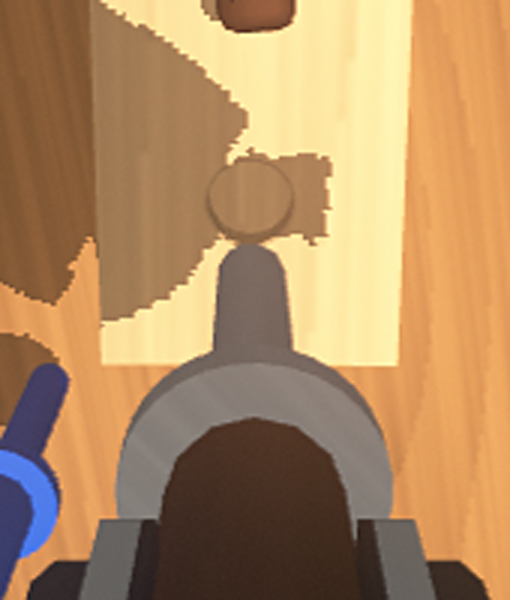

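View pics/s8.png

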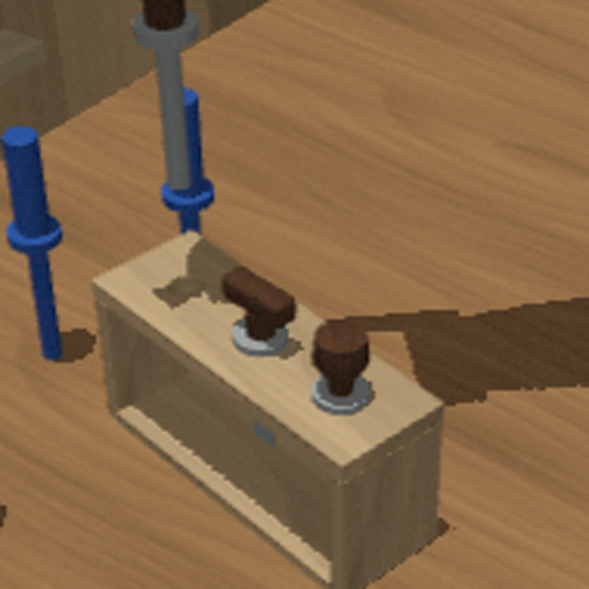

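The hole is at wrist (313.3,196.3) and the shank tip is centred at u≈313.7, so they are aligned within about 1 mm. I'll lower to just above the hole and check.

{"fn": "play_rows", "kwargs": {"moves": [{"delta_pos": [-0.6,0,-25],"angular": [0,0,0]},{"delta_pos": [0,0,-25],"angular": [0,0,0]},{"delta_pos": [0,0,-24],"angular": [0,0,0]},{"delta_pos": [0,0,0],"angular": [0,0,0]},{"delta_pos": [0,0,0],"angular": [0,0,0]}]}}

```text
time_s: 14.82
tcp_pos: [0.487, -0.375, 0.3041]
eef_rot: [[0.988, -0.157, 0.001], [-0.157, -0.988, -0.001], [0.002, 0.001, -1.0]]
force: [-0.3, -0.4, -2.2]
grip_width: 0.0241
```

```bash
python3 look.py 9
```

```text
14.825 [ 0.487  -0.375   0.3041] [[0.9875894099681016, -0.1570507280459649, 0.0014920251637138106], [-0.15704886788096276, -0.9875899876230978, -0.0012920696255811685], [0.001676429588349043, 0.0010417134163542288, -0.9999980522065998]] [-0.2651 -0.4183 -2.2042] tip [ 0.4873 -0.3752  0.1371] w [314.9781 222.3152] [313.3005 218.4204] s [268.7265 167.8639] [269.3878 172.0841]
```

View pics/wc9.png

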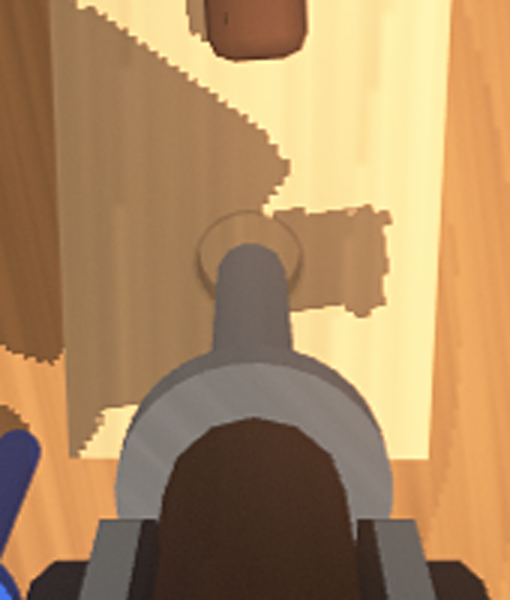

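View pics/s9.png

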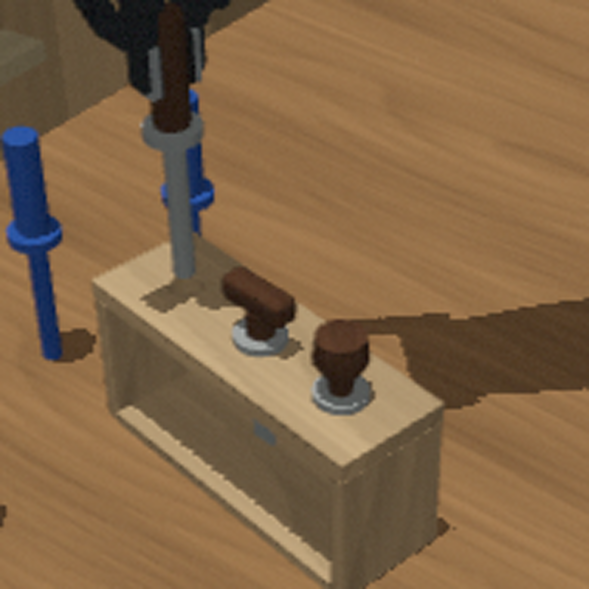

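The tip and hole coincide within about 1 mm, with 4.5 mm of clearance. I'll insert.

{"fn": "play_rows", "kwargs": {"moves": [{"delta_pos": [0,0.5,-10],"angular": [0,0,0]},{"delta_pos": [0,0,-12],"angular": [0,0,0]},{"delta_pos": [0,0,-12],"angular": [0,0,0]}]}}

```text
time_s: 15.3
tcp_pos: [0.4865, -0.3743, 0.2672]
eef_rot: [[0.988, -0.157, -0.001], [-0.157, -0.988, 0.001], [-0.001, -0.001, -1.0]]
force: [0.8, 0.3, -2.3]
grip_width: 0.024
```

{"fn": "play_rows", "kwargs": {"moves": [{"delta_pos": [0,0,-15],"angular": [0,0,0]},{"delta_pos": [0,0,-15],"angular": [0,0,0]},{"delta_pos": [0,0,-15],"angular": [0,0,0]},{"delta_pos": [0,0,-15],"angular": [0,0,0]},{"delta_pos": [0,0,-15],"angular": [0,0,0]},{"delta_pos": [0,0,-9],"angular": [0,0,0]},{"delta_pos": [0,0,0],"angular": [0,0,0]}]}}

```text
time_s: 16.18
tcp_pos: [0.4865, -0.3744, 0.1839]
eef_rot: [[0.988, -0.157, -0.001], [-0.157, -0.988, 0.001], [-0.001, -0.001, -1.0]]
force: [-0.6, -0.6, -2.7]
grip_width: 0.0241
```

```bash
python3 look.py 10
```

```text
16.175 [ 0.4865 -0.3744  0.1839] [[0.9875413085546899, -0.1573578733092243, -0.0008146199660778463], [-0.15735730413913734, -0.9875414716730834, 0.0007214983186911188], [-0.0009180044411801935, -0.0005843229920002937, -0.9999994079170683]] [-0.6085 -0.6357 -2.6634] tip [ 0.4864 -0.3743  0.0169] w [314.9817 222.3758] [314.1258 288.7583] s [272.7178 210.359 ] [269.3878 172.0841]
```

View pics/s10.png

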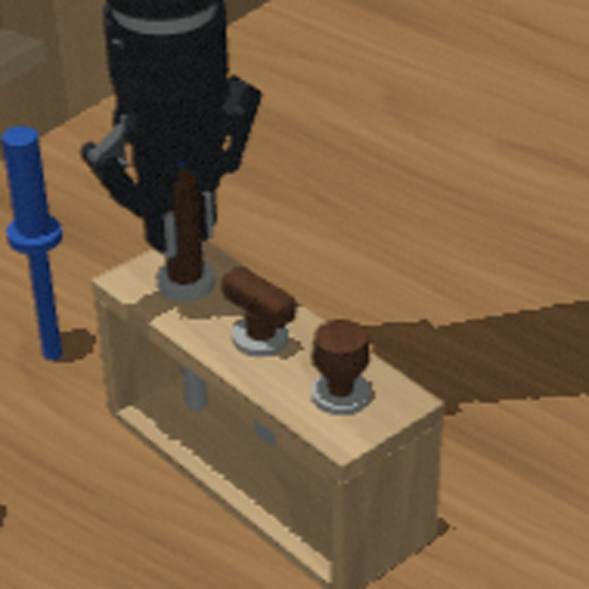

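{"fn": "play_rows", "kwargs": {"moves": [{"delta_pos": [0,0,-1.5],"angular": [0,0,0]},{"delta_pos": [0,0,0],"angular": [0,0,0]}]}}

```text
time_s: 16.52
tcp_pos: [0.4868, -0.3746, 0.1834]
eef_rot: [[0.988, -0.157, 0.0], [-0.157, -0.988, -0.0], [0.0, 0.0, -1.0]]
force: [-0.1, -0.7, -3.1]
grip_width: 0.024
```

{"fn": "play_rows", "kwargs": {"moves": [{"delta_pos": [0,0,0],"angular": [0,0,0]},{"delta_pos": [0,0,0],"angular": [0,0,0]},{"delta_pos": [0,0,0],"angular": [0,0,0]},{"delta_pos": [0,0,0],"angular": [0,0,0]},{"delta_pos": [0,0,0],"angular": [0,0,0]},{"delta_pos": [0,0,0],"angular": [0,0,0]}], "fingers": 1}}

```text
time_s: 17.27
tcp_pos: [0.4867, -0.3745, 0.1831]
eef_rot: [[0.988, -0.157, 0.0], [-0.157, -0.988, -0.0], [0.0, 0.0, -1.0]]
force: [0.2, 0.6, 0.4]
grip_width: 0.0855
```

{"fn": "play_rows", "kwargs": {"moves": [{"delta_pos": [0,0,10],"angular": [0,0,0]},{"delta_pos": [0,0,20],"angular": [0,0,0]},{"delta_pos": [0,0,30],"angular": [0,0,0]},{"delta_pos": [0,0,40],"angular": [0,0,0]},{"delta_pos": [0,0,40],"angular": [0,0,0]},{"delta_pos": [0,0,30],"angular": [0,0,0]},{"delta_pos": [0,0,0],"angular": [0,0,0]},{"delta_pos": [0,0,0],"angular": [0,0,0]}]}}

```text
time_s: 18.27
tcp_pos: [0.4865, -0.3743, 0.3529]
eef_rot: [[0.988, -0.157, -0.0], [-0.157, -0.988, 0.0], [-0.0, -0.0, -1.0]]
force: [-0.3, 0.5, -0.8]
grip_width: 0.0856
```

```bash
python3 look.py 11
python3 - <<'E'
from h import *
im=camera('scene');cv2.imwrite('pics/s12.png',im[:,:,::-1])
E
```

```text
18.275 [ 0.4865 -0.3743  0.3529] [[0.98754405691591, -0.1573425106540464, -0.0002645584005531761], [-0.15734244465529704, -0.9875440701447505, 0.0002542279191001273], [-0.0003012639387428396, -0.00020943500511229817, -0.9999999326885066]] [-0.3159  0.4939 -0.7953] tip [ 0.4864 -0.3743  0.1859] w [314.9958 222.341 ] [314.8126 204.1016] s [267.8001 148.85  ] [269.3878 172.0841]
```

View pics/s12.png

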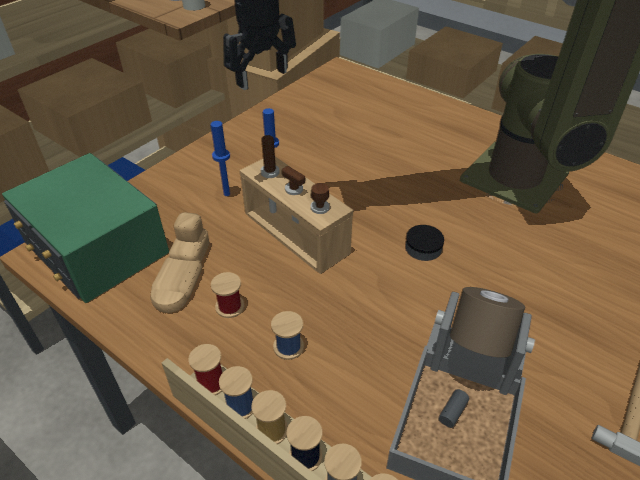

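View pics/w11.png

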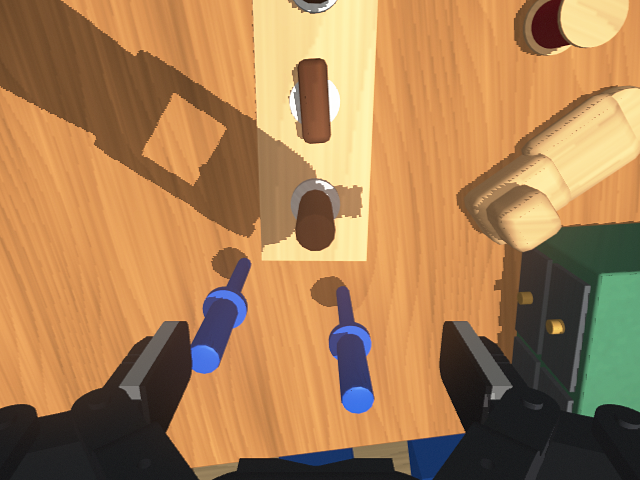

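The drift stands upright in its hole with the handle at scene (268,153), as at the start. The pin is in the tray at scene (454,408). The other tools and the spools look unmoved, and the gripper is clear.

```bash
python3 -c "
from bench import *
sign_off();print(get_obs()['time_s'])"
```

```text
the job is handed in; nothing more can be done
the job is handed in; nothing more can be done
```

I pushed the pin right out of the roller with the brown drift, and it dropped into the catch tray. I then stood the drift back, shank down, in its own empty hole and handed the job in at about 18 s. After the hand-in the robot gave no further readings.

- **Pushing the pin out:** the drift went in from the upper mouth to about 99 mm. The force reached about 20 N along the bore, above the stated 8–15 N but well under the limit. It fell back to just the tool's weight once the pin was free.
- **Last checks:** the final pictures show the pin lying inside the tray and the drift upright in its hole with its collar on the stand. The awl, the T-handled iron and both spools look unmoved by eye. The open gripper was about 120 mm above the handle, and the last force reading was about 1 N.
- **Disagreements:** the overhead and scene cameras differed by up to about 5 mm, so I settled the hole and mouth positions with the wrist camera. One gripper-close call was refused for a missing key, so I repeated it; nothing had moved.

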